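Bed a specimen carrier down on its spacers in the vise

TASK

The aluminium specimen carrier in the little vise stands too high and crooked on its two steel spacers. First slide both spacers in under it, fully home against the stop ledge, then tap or press the carrier down firmly but gently (never more than 40 N) at its ends until it sits tight on both spacers and neither of them can slide any more. Leave everything else on the bench alone.

Things in the scene. Friction and masses are not known exactly. Their poses are not given: they have to be found in the camera images.
- vise: small bench vise fixed to the table. Base plate 136 mm (its x) by 150 mm (its y), top face 15 mm above the table. Origin at table height, midway between the jaws; z up. Two dark steel jaws 48 mm long in x, tops 66 mm above the table, clamp along y (at y = 20 to 40 mm and -20 to -40 mm); the screw and its knob run from the -y jaw to y = -97 mm, up to 45 mm high
- stop (a point): middle of the face of the stop ledge, at y = +50 mm of the vise, 6 mm above the plate; the ledge is 12 mm high above the plate, 118 mm long in x, 12 mm thick. Axes as the vise. Ribs 5 mm high on the plate guide the spacers with about 3 mm of play
- block: aluminium specimen carrier, 110 mm (its x) by 40 mm (its y) by 28 mm high, a round slice in the middle of its top. Origin at the centre of its underside, axes as the vise. Gripped by friction at its middle, it stays where it is put: at first 5 to 19 mm too high, either end up to 3 mm higher than its middle. It can only go up and down and rock about the clamping axis y
- block_top (a point): middle of the block's top. Two adjustable feet with hard rubber pads in its underside, one above each spacer, are both set out alike by 0 to 12 mm (not measured), so when seated this point is 66 to 79 mm above the table; further pressing gives only 0.01 to 0.02 mm per N. Pressed on with 15 to 25 N at each end, a seated block stays tight when let go. Pressed here a tilted block needs about 25 N
- block_end_a (a point): point on the block's top, 34 mm from its middle towards its -x end (spacer_a's place lies below at 46 mm). Pressed here the block goes down at 4 to 9 N until an end meets its spacer; then, if this is the higher end, it follows at 12 to 17 N until it too sits on its spacer
- block_end_b (a point): the same towards the +x end, where spacer_b's place is
- spacer_a: ground steel spacer bar (parallel) on the vise's plate under the -x end of the block, 14 mm (its x) by 100 mm long (its y) by 24 mm high, 260 g; it projects from under the block on both sides. Origin at the centre of its underside; its y runs along the vise's y. At the start it is drawn out 12 to 30 mm towards -y and slides freely at 1 to 2.5 N
- spacer_b: the same bar under the +x end of the block
- home_a (a point): point on the top of the vise's plate where spacer_a's origin is when its +y end touches the stop ledge (at x = -46 mm, y = 0 of the vise); axes as the vise
- home_b (a point): the same for spacer_b (at x = +46 mm, y = 0)
- dish: open glass dish, 90 mm across, 14 mm high, standing close to the vise. Not part of the job. Origin at the centre of its underside
- vial: small glass vial, 24 mm across, 45 mm tall, standing close to the vise. Not part of the job. Origin at the centre of its underside
- pen: black pen, 140 mm long, lying on the table. Not part of the job. Origin at the middle of the pen
- bottle_a: capped glass bottle, 64 mm across, 130 mm tall. Not part of the job. Origin at the centre of its underside
- bottle_b: capped glass bottle, 52 mm across, 100 mm tall. Not part of the job. Origin at the centre of its underside
- egg_cup: white cup, 48 mm across, holding an egg, 62 mm tall in all. Not part of the job. Origin at the centre of its underside
Things that resemble listed ones, but are neither listed nor needed, are in the scene too. What is shaped like the spacer_a but orange is not meant.

How it is judged:
By the outcome, as a careful person would: the job done as asked, in the order asked, and still so for the second after the job is handed in, with the robot touching nothing.
It also fails if it takes over 61 s, if anything falls off the work surface, if the arm or the gripper's body presses on something with over 40 N, if the wrist force passes 120 N, or if a joint passes its speed limit or range.

ROBOT

A 6-joint arm with a two-finger parallel gripper is mounted at the origin on the work surface. World frame = base frame: x ahead of the robot, y to its left, z up, the work surface at z = 0. Lengths are in m, angles in degrees, forces in N, time in s.
With the tool pointing down it reaches from about 0.4 to 0.825 m from the base axis. Payload 7 kg.
Tool frame: the origin (TCP) lies at the very end of the fingers, on their centre line; the grasp point (between the pads) lies 19 mm behind it; z points along the fingers, y is the line along which they close (so a half turn about z gives the same grasp; the last joint's range is limited). The gripper opens to 88 mm and grips with 3 to 60 N. Pads are 19 mm wide; open, the fingers measure 130 mm over their backs; the gripper's body (78 mm by 193 mm) begins 47 mm behind the grasp point.
Start: joints at [-58.952, 20.546, 0.682, 0, -70.136, -16.507], TCP at [0.169, -0.653, 0.227] pointing down, gripper open.
Joint ranges: [-176.03, 176.03], [-82.01, 121.73], [-58.28, 71.71], [-173.87, 95.51], [-174.79, -0.11], [-173.66, 173.66]. Speed limits (degrees/s): [136.94, 136.94, 172.46, 180, 180, 180].

INTERFACE

Orientations are given as [roll, pitch, yaw] about the fixed x, y, z axes, in that order (R = Rz(yaw) Ry(pitch) Rx(roll)).
In Python, from station import bot gives the robot as it stands.
- The arm moves only by the tool send_rows, never from a script. Its argument "commands" is a list of rows, each a list of 7 numbers: the opening in per cent of the stroke, from 0 (shut) to 100 (fully open), then the shift along the tool's x, y, z in mm, then the turn, a rotation vector about the tool's x, y, z in degrees. A call has exactly 8 rows; each row is the pose to reach, as a shift and turn from the pose commanded when the call began, along the tool's axes at that moment; what a row does not reach only later rows make up. A row lasts 1/10 s, in which the tool goes at most 50 mm and 8.59 degrees, less where a joint would pass 70% of its speed; a pose out of reach is approached as far as the arm can. A call with a gripper value outside its range is refused whole. The fingers move at their own pace and stop on an object; "squeeze" is the grip in N (left out, the last holds). Time passes only in rows, so rows that repeat a pose let the fingers close, or fill a call up. It gives the time, the measured TCP pose, the force, the opening and the grip force at its end, in the units of the state.
- bot.get_state(): the state, without advancing time (a new reading comes with each control period).
- bot.grab_frame(name): name is "scene" or "top" or "wrist"; returns a dict with "color" (400x640x3 uint8, red, green, blue), "fov_y" (degrees; the focal length in pixels is half the picture's height over the tangent of half this angle, whatever the lens; pixels are square), "cx", "cy" (the principal point, pixels), "k1" (the pictures are not rectified: a ray, as slopes to the right and down, at radius r is drawn at 1 + k1 r^2 times it, then the intrinsics apply), "R" (3x3) and "t" (3): a world point X has camera coordinates R X + t; the wrist camera has in their place "hand_eye" (4x4, takes a point from camera to tool coordinates, whose origin is the TCP and whose axes are the flange's). Camera axes: x right, y down, z forward; pixel columns grow to the right and rows downward; lengths in m; the calibration is good to about 2 mm. A picture is of the moment at which its call begins: read the wrist's pose just before it. There is no depth.
- bot.finish_job(): hands the job in; it is judged then, once.
The state is a dict: "t": time; "qpos": joint angles; "joint_vel": joint speeds; "joint_efforts": joint torques, N m; "position": TCP position; "eef_rot": TCP orientation; "contact_force": force on the tool from outside, world axes, zero at the start; "wrist_torque": the same for the moment, N m; "finger_gap": opening from 0.0 (shut) to 1.0 (fully open); "grasp_force": force on a finger pad.
Only numpy, scipy, OpenCV 4.12 (cv2) and the standard library are available. Lean on these libraries where they do the work, as an engineer would, in place of code of your own. Each camera call takes 0.05 s, during which the arm holds its last target. There are 200 camera calls.

## Working session

There is one attempt and no reset: what is moved stays moved. The work goes in short steps, Python scripts to look and compute and a tool call to move; the robot and the scene stay as the last step left them, time stands still between calls to the robot, and variables do not carry over. Pictures are saved under pics/ and viewed, at most 10 in all, crops included, and the job is handed in when it is done.

Besides the shell and the picture viewer there is one more tool, called after "Call:" as name(argument=value, ...) on one line, values as JSON. send_rows: Moves the arm, as the interface text tells. Its arguments: {"type":"object","properties":{"commands":{"type":"array","items":{"type":"array","items":{"type":"number"}}},"squeeze":{"type":"number"}},"required":["commands"]}

```bash
mkdir -p pics; ls
python3 - <<'E'
from station import bot
import cv2,pickle
s=bot.get_state();print(s)
d={}
for n in("scene","top"):
    f=bot.grab_frame(n);d[n]=f
    cv2.imwrite(f"pics/{n}0.png",f["color"][:,:,::-1]);print({k:v for k,v in f.items() if k!="color"})
pickle.dump(d,open("f0.pkl","wb"))
E
```

```text
pics
{'t': 0.0, 'qpos': array([-5.89518403e+01,  2.05907217e+01,  6.32861304e-01, -2.07784369e-02,
       -7.01357151e+01, -1.65088522e+01]), 'joint_vel': array([ 0.02792693, -0.00230447,  0.02450124,  0.00019272, -0.02172211,
       -0.03258938]), 'joint_efforts': array([-1.81423053e-03, -5.82722962e+01,  2.93051845e+01,  6.99702144e+00,
        6.79300865e-03, -1.65119905e-04]), 'position': array([ 0.16932652, -0.65290039,  0.22562174]), 'eef_rot': array([ 1.79904731e+02, -7.86563576e-03, -1.65467762e+02]), 'contact_force': array([0.46682777, 0.51138801, 0.61313488]), 'wrist_torque': array([-0.07668214,  0.00887246, -0.02593099]), 'grasp_force': 0.0, 'finger_gap': 0.99700706712611}
{'fov_y': 46.60555069813137, 'cx': 326.41122349450666, 'cy': 205.02028669639247, 'k1': -0.11540142165224727, 'R': array([[ 0.41270796,  0.91062557,  0.02081387],
       [ 0.57833631, -0.24431934, -0.77835414],
       [-0.70370395,  0.33327036, -0.62748037]]), 't': array([-0.26858454, -0.27158245,  1.66193803])}
{'fov_y': 47.1017112042416, 'cx': 321.4749628889431, 'cy': 200.664260158257, 'k1': 0.024622918965085956, 'R': array([[ 1.80612505e-02, -9.99835906e-01,  1.39689263e-03],
       [-9.92627671e-01, -1.80984770e-02, -1.19844695e-01],
       [ 1.19850311e-01,  7.77950781e-04, -9.92791669e-01]]), 't': array([0.01850345, 0.59293935, 0.98708447])}
```

View pics/scene0.png

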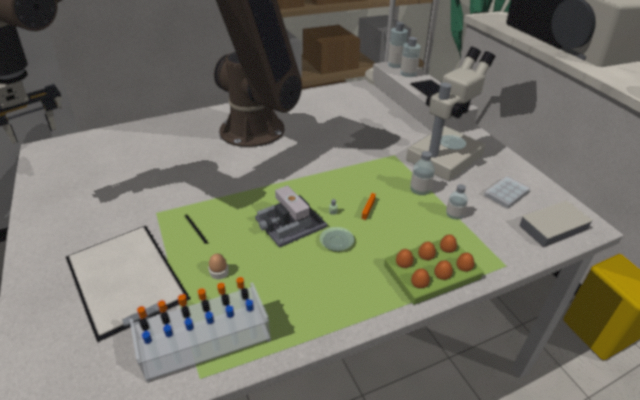

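View pics/top0.png

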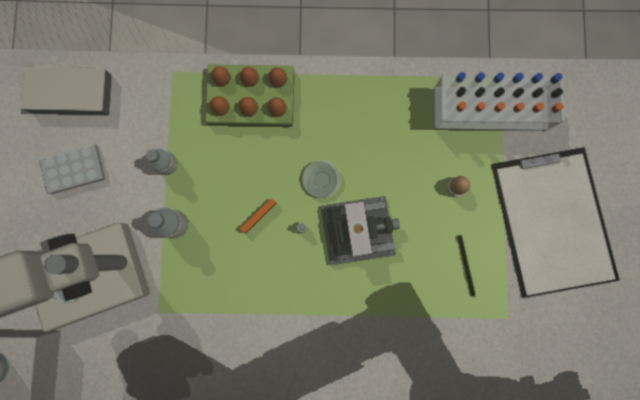

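The scene view shows the vise near (290,215). In the top view it is centred near (357,231), with its knob to the right (world -y), the dish at (321,180) and the vial at (300,228). I'll enlarge it.

```bash
cat > h.py <<'E'
import numpy as np,cv2,pickle
from scipy.spatial.transform import Rotation as Rot
def K(f):
    F=200/np.tan(np.radians(f["fov_y"]/2)); return np.array([[F,0,f["cx"]],[0,F,f["cy"]],[0,0,1.]])
def RT(f,s=None):
    if "R" in f: return np.array(f["R"]),np.array(f["t"])
    T=np.eye(4);T[:3,:3]=Rot.from_euler("xyz",s["eef_rot"],degrees=True).as_matrix();T[:3,3]=s["position"]
    W=np.linalg.inv(T@np.array(f["hand_eye"]));return W[:3,:3],W[:3,3]
D=lambda f:np.array([f["k1"],0,0,0,0.])
def pix(f,X,s=None):
    R,t=RT(f,s);return cv2.projectPoints(np.array(X,float).reshape(-1,3),cv2.Rodrigues(R)[0],t,K(f),D(f))[0].reshape(-1,2)
def onz(f,uv,z,s=None):
    R,t=RT(f,s);uv=np.array(uv,float).reshape(-1,1,2)
    n=cv2.undistortPoints(uv,K(f),D(f)).reshape(-1,2);d=np.c_[n,np.ones(len(n))]@R;c=-R.T@t
    return c+d*((np.array(z)-c[2])/d[:,2])[:,None]
E
python3 - <<'E'
from h import *
d=pickle.load(open("f0.pkl","rb"))
f=d["top"];im=f["color"][185:275,290:410,::-1]
cv2.imwrite("pics/tc.png",cv2.resize(im,None,fx=6,fy=6,interpolation=cv2.INTER_CUBIC))
print(onz(f,[[357,231],[321,180],[300,228]],0.015))
E
```

```text
[[ 0.52754037 -0.05209583  0.015     ]
 [ 0.64256289  0.03122102  0.015     ]
 [ 0.53196638  0.07662462  0.015     ]]
```

View pics/tc.png

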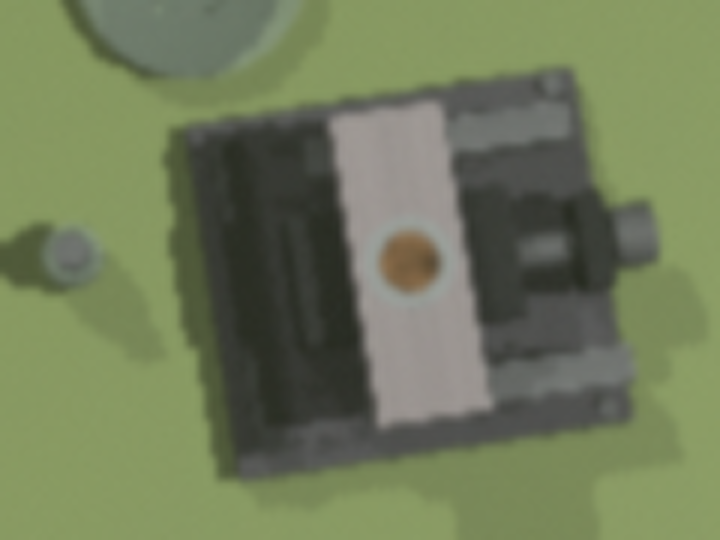

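The crop shows the plate corners at about (188,130), (572,70), (630,418) and (240,478). Spacer b's free end is near (570,122) and spacer a's near (633,365). The carrier spans (330,110) to (492,408), with the slice at (408,262).

Run:
```python
from h import *
d=pickle.load(open("f0.pkl","rb"));f=d["top"]
c=lambda p:np.array(p,float)/6+[290-.42,185-.42]
P=onz(f,c([[188,130],[572,70],[630,418],[240,478]]),0.015)
V=np.array([[.068,.075],[.068,-.075],[-.068,-.075],[-.068,.075]])
q=P[:,:2].mean(0);H=(P[:,:2]-q).T@V
a=np.arctan2(H[1,0]-H[0,1],H[0,0]+H[1,1]);R=np.array([[np.cos(a),-np.sin(a)],[np.sin(a),np.cos(a)]])
print(P,q,np.degrees(a));print("resid mm",((P[:,:2]-q)@R*1000-V*1000).round(1))
S=onz(f,c([[570,122],[633,365]]),0.039);print("spacer ends",((S[:,:2]-q)@R*1000).round(1))
for z in(.07,.08,.09,.1):
  B=onz(f,c([[330,115],[440,100],[492,408],[380,428],[408,262]]),z);print(z,((B[:,:2]-q)@R*1000).round(1).tolist())
```

```text
[[ 0.58220835  0.03032017  0.015     ]
 [ 0.60775747 -0.11491677  0.015     ]
 [ 0.4770567  -0.13670748  0.015     ]
 [ 0.45216358  0.00857134  0.015     ]] [ 0.52979652 -0.05318318] 9.68406187542135
resid mm [[-2.3 -1.5]
 [-1.5  1. ]
 [ 2.   1.5]
 [ 1.9 -1.1]]
spacer ends [[ 44.9 -66.2]
 [-46.8 -74. ]]
0.07 [[57.5, 23.2], [56.9, -16.6], [-54.2, -17.1], [-55.2, 23.2], [1.3, 4.0]]
0.08 [[56.5, 23.9], [55.9, -15.5], [-54.1, -16.0], [-55.1, 23.9], [0.8, 4.9]]
0.09 [[55.4, 24.6], [54.9, -14.4], [-54.0, -14.9], [-55.0, 24.6], [0.3, 5.8]]
0.1 [[54.4, 25.3], [53.8, -13.3], [-53.9, -13.8], [-54.9, 25.3], [-0.1, 6.7]]
```

```bash
cat >> h.py <<'E'
VC=np.array([0.530,-0.052]);VY=9.6
def vw(x,y,z):
    a=np.radians(VY);return np.array([VC[0]+x*np.cos(a)-y*np.sin(a),VC[1]+x*np.sin(a)+y*np.cos(a),z])
def goal(pos,yaw,tilt=0):
    # tilt: deg about vise x; positive leans the gripper body toward vise -y
    R=Rot.from_euler("x",tilt,degrees=True); Z=Rot.from_euler("z",VY,degrees=True)
    return np.array(pos),Z*R*Z.inv()*Rot.from_euler("xyz",[180,0,yaw],degrees=True)
def delta(s,g):
    R0=Rot.from_euler("xyz",s["eef_rot"],degrees=True)
    return (R0.inv().apply(g[0]-s["position"])*1000).round(1),np.degrees((R0.inv()*g[1]).as_rotvec()).round(2)
E
python3 - <<'E'
from h import *
from station import bot
s=bot.get_state();f=bot.grab_frame("wrist");print({k:v for k,v in f.items() if k!="color"})
g=goal(vw(0,-.13,.22),VY-90);print(g[0],delta(s,g))
g=goal(vw(0,-.13,.22),VY+90);print(delta(s,g))
E
```

```text
{'fov_y': 66.80041842078992, 'cx': 316.88703026253586, 'cy': 197.282087914392, 'k1': -0.04533273833070534, 'hand_eye': array([[ 4.58299147e-04, -9.51492547e-01, -3.07671454e-01,
         8.50647499e-02],
       [ 9.99999789e-01,  5.77798192e-04, -2.97302924e-04,
         1.34973674e-03],
       [ 4.60653527e-04, -3.07671253e-01,  9.51492611e-01,
        -1.58622316e-01],
       [ 0.00000000e+00,  0.00000000e+00,  0.00000000e+00,
         1.00000000e+00]])}
[ 0.55167994 -0.18017948  0.22      ] (array([-488.8,  361.7,    6.2]), array([ 8.000e-02,  6.000e-02, -8.506e+01]))
(array([-488.8,  361.7,    6.2]), array([ 6.000e-02, -8.000e-02,  9.494e+01]))
```

Call:
send_rows(commands=[[82, -489, 362, 6, 0, 0, -85], [82, -489, 362, 6, 0, 0, -85], [82, -489, 362, 6, 0, 0, -85], [82, -489, 362, 6, 0, 0, -85], [82, -489, 362, 6, 0, 0, -85], [82, -489, 362, 6, 0, 0, -85], [82, -489, 362, 6, 0, 0, -85], [82, -489, 362, 6, 0, 0, -85]])

```text
t: 0.95
position: [0.4217, -0.3404, 0.2227]
eef_rot: [-180.0, -0.0, -96.3]
contact_force: [0.9, -0.7, -0.5]
finger_gap: 0.822
grasp_force: 0.0
```

Run:
```python
from h import *
from station import bot
s=bot.get_state();print(s["position"],s["eef_rot"],s["qpos"])
print(delta(s,goal(vw(0,-.13,.22),VY-90)))
```

```text
[ 0.42173327 -0.34043784  0.22268559] [-1.79986569e+02 -1.26254640e-03 -9.63469852e+01] [-1.81880696e+01  8.17788943e+00 -1.64986611e+01 -1.67332030e-03
 -6.53100451e+01  1.18417833e+01]
(array([-173.6, -111.4,    2.7]), array([-1.000e-02, -0.000e+00, -1.595e+01]))
```

Call:
send_rows(commands=[[82, -173, -111, 2, 0, 0, -16], [82, -173, -111, 2, 0, 0, -16], [82, -173, -111, 2, 0, 0, -16], [82, -173, -111, 2, 0, 0, -16], [82, -173, -111, 2, 0, 0, -16], [82, -173, -111, 2, 0, 0, -16], [82, -173, -111, 2, 0, 0, -16], [82, -173, -111, 2, 0, 0, -16]])

```text
t: 1.75
position: [0.5505, -0.1844, 0.2206]
eef_rot: [180.0, 0.0, -80.8]
contact_force: [-0.1, -0.4, -0.1]
finger_gap: 0.824
grasp_force: 0.0
```

Run:
```python
from h import *
from station import bot
s=bot.get_state();f=bot.grab_frame("wrist");print(s["position"],s["eef_rot"])
pickle.dump((s,f),open("w1.pkl","wb"))
cv2.imwrite("pics/w1.png",cv2.resize(f["color"][:,:,::-1],(800,500),interpolation=cv2.INTER_CUBIC))
```

```text
[ 0.55047547 -0.18440616  0.22064532] [ 1.79987927e+02  2.62979943e-03 -8.07811215e+01]
```

View pics/w1.png

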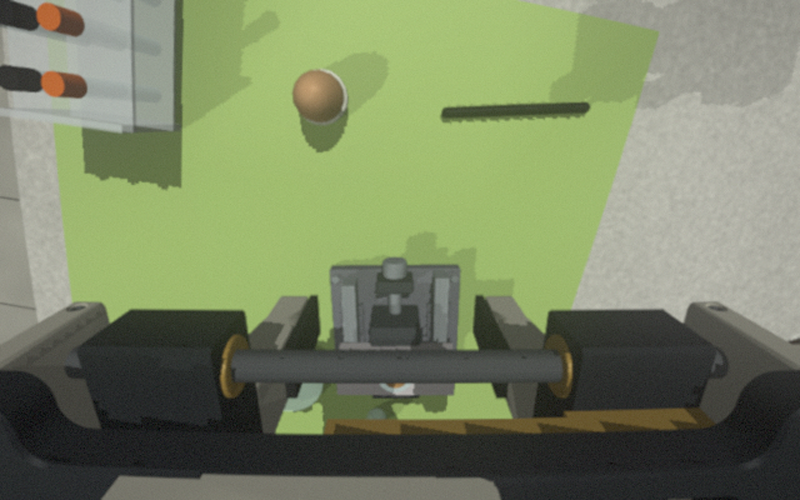

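The wrist view shows the plate's -y corners at (331,266) and (460,266), spacer b's end at (348,286), spacer a's end at (442,279) and the knob at (395,266). The gripper hides the block.

Run:
```python
from h import *
s,f=pickle.load(open("w1.pkl","rb"))
im=f["color"][200:320,250:380,::-1];cv2.imwrite("pics/w1c.png",cv2.resize(im,None,fx=5,fy=5,interpolation=cv2.INTER_CUBIC))
def loc(P):
    a=np.radians(VY);d=(P[:,:2]-VC)*1000;return np.c_[d@[np.cos(a),np.sin(a)],d@[-np.sin(a),np.cos(a)]].round(1)
print(loc(onz(f,np.array([[331,266],[460,266]])*.8,.015,s)),loc(onz(f,np.array([[348,286],[442,279]])*.8,.039,s)))
```

```text
[[ 64.  -78.4]
 [-68.7 -77.6]] [[ 44.1 -66.5]
 [-47.5 -73.3]]
```

View pics/w1c.png

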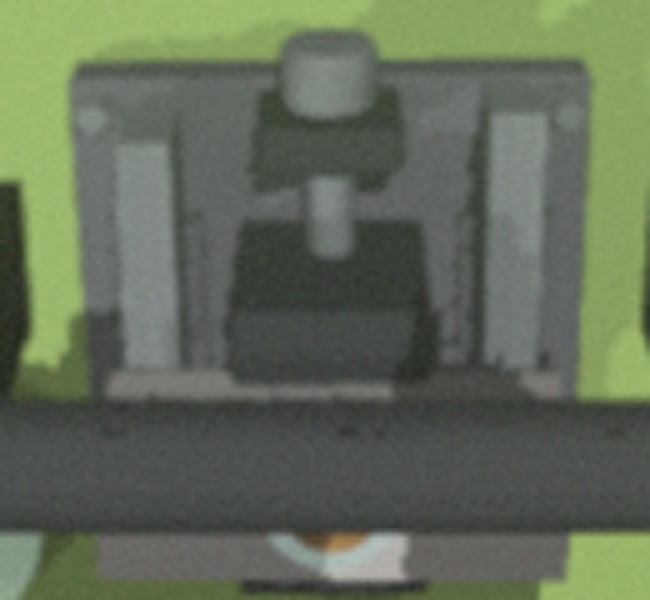

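```bash
sed -i 's/^VC=.*/VC=np.array([0.5285,-0.0525]);VY=9.5/' h.py
python3 - <<'E'
from h import *
from station import bot
s=bot.get_state();print(s["position"])
print(delta(s,goal(vw(0,-.108,.03),VY-90,6)))
E
```

```text
[ 0.55051611 -0.18448602  0.22077527]
(array([-2.580e+01,  1.000e-01,  1.908e+02]), array([-0.02, -6.  , -0.3 ]))
```

Call:
send_rows(commands=[[82, -10, 0, 40, 0, -3, -0.3], [82, -20, 0, 80, 0, -6, -0.3], [82, -26, 0, 120, 0, -6, -0.3], [82, -26, 0, 150, 0, -6, -0.3], [82, -26, 0, 175, 0, -6, -0.3], [82, -26, 0, 190, 0, -6, -0.3], [82, -26, 0, 190, 0, -6, -0.3], [82, -26, 0, 190, 0, -6, -0.3]])

```text
t: 2.6
position: [0.5471, -0.1586, 0.0311]
eef_rot: [-180.0, 6.0, -80.5]
contact_force: [-0.1, 0.4, -0.6]
finger_gap: 0.82
grasp_force: 0.0
```

Run:
```python
from h import *
from station import bot
s=bot.get_state();print(s["position"],s["eef_rot"],s["contact_force"],s["wrist_torque"])
print(delta(s,goal(vw(0,-.108,.03),VY-90,6)),delta(s,goal(vw(0,-.0605,.03),VY-90,6)))
```

```text
[ 0.54707885 -0.15859136  0.03110614] [-179.98097759    5.98457463  -80.45518564] [-0.09043207  0.43133204 -0.62777339] [-0.31645034  0.01012436 -0.0283373 ]
(array([0.4, 0.8, 1.1]), array([-0.01, -0.02,  0.04])) (array([-46.8,   0.8,   6. ]), array([-0.01, -0.02,  0.04]))
```

Call:
send_rows(commands=[[82, -5, 0.8, 1, 0, 0, 0], [82, -10, 0.8, 2, 0, 0, 0], [82, -15, 0.8, 2.5, 0, 0, 0], [82, -20, 0.8, 3, 0, 0, 0], [82, -25, 0.8, 3.5, 0, 0, 0], [82, -30, 0.8, 4, 0, 0, 0], [82, -34, 0.8, 4.5, 0, 0, 0], [82, -38, 0.8, 5, 0, 0, 0]])

```text
t: 3.4
position: [0.5406, -0.1203, 0.0301]
eef_rot: [-179.9, 5.9, -80.4]
contact_force: [0.6, -5.6, 4.6]
finger_gap: 0.818
grasp_force: 2.8
```

Call:
send_rows(commands=[[82, -0.5, 0, 0, 0, 0, 0], [82, -1, 0, 0, 0, 0, 0], [82, -1.5, 0, 0, 0, 0, 0], [82, -2, 0, 0.2, 0, 0, 0], [82, -2.5, 0, 0.3, 0, 0, 0], [82, -3, 0, 0.3, 0, 0, 0], [82, -3.5, 0, 0.3, 0, 0, 0], [82, -4, 0, 0.4, 0, 0, 0]])

```text
t: 4.2
position: [0.5397, -0.1166, 0.0299]
eef_rot: [-179.9, 6.0, -80.4]
contact_force: [1.3, -5.8, 4.1]
finger_gap: 0.819
grasp_force: 2.8
```

Call:
send_rows(commands=[[82, -0.5, 0, 0, 0, 0, 0], [82, -1, 0, 0, 0, 0, 0], [82, -1.5, 0, 0, 0, 0, 0], [82, -2, 0, 0, 0, 0, 0], [82, -2.3, 0, 0, 0, 0, 0], [82, -2.6, 0, 0, 0, 0, 0], [82, -2.8, 0, 0, 0, 0, 0], [82, -3, 0, 0, 0, 0, 0]])

```text
t: 5.0
position: [0.5388, -0.1132, 0.0299]
eef_rot: [-180.0, 6.0, -80.4]
contact_force: [1.2, -4.6, 3.2]
finger_gap: 0.816
grasp_force: 2.5
```

Call:
send_rows(commands=[[82, -0.3, 0, 0, 0, 0, 0], [82, -0.6, 0, 0, 0, 0, 0], [82, -0.9, 0, 0, 0, 0, 0], [82, -1.2, 0, 0, 0, 0, 0], [82, -1.4, 0, 0, 0, 0, 0], [82, -1.6, 0, 0, 0, 0, 0], [82, -1.8, 0, 0, 0, 0, 0], [82, -2, 0, 0, 0, 0, 0]])

```text
t: 5.8
position: [0.5382, -0.1111, 0.03]
eef_rot: [180.0, 6.0, -80.4]
contact_force: [0.3, -4.2, 1.8]
finger_gap: 0.822
grasp_force: 1.8
```

Call:
send_rows(commands=[[82, -0.3, 0, 0, 0, 0, 0], [82, -0.6, 0, 0, 0, 0, 0], [82, -0.9, 0, 0, 0, 0, 0], [82, -1.2, 0, 0, 0, 0, 0], [82, -1.4, 0, 0, 0, 0, 0], [82, -1.6, 0, 0, 0, 0, 0], [82, -1.8, 0, 0, 0, 0, 0], [82, -2, 0, 0, 0, 0, 0]])

```text
t: 6.6
position: [0.5379, -0.1092, 0.0302]
eef_rot: [180.0, 6.0, -80.4]
contact_force: [0.1, -2.4, -1.1]
finger_gap: 0.821
grasp_force: 1.1
```

Run:
```python
from station import bot
s=bot.get_state();print(s["position"],s["contact_force"],s["wrist_torque"],s["eef_rot"])
```

```text
[ 0.53792172 -0.10919542  0.03024096] [ 0.08240432 -2.35267596 -1.05177243] [-1.162189   -0.11535386  0.02331981] [179.99623511   6.00968295 -80.40668527]
```

Call:
send_rows(commands=[[82, -0.3, 0, 0, 0, 0, 0], [82, -0.6, 0, 0, 0, 0, 0], [82, -0.9, 0, 0, 0, 0, 0], [82, -1.2, 0, 0, 0, 0, 0], [82, -1.4, 0, 0, 0, 0, 0], [82, -1.6, 0, 0, 0, 0, 0], [82, -1.8, 0, 0, 0, 0, 0], [82, -2, 0, 0, 0, 0, 0]])

```text
t: 7.4
position: [0.5382, -0.108, 0.0308]
eef_rot: [-179.9, 5.9, -80.4]
contact_force: [1.5, -8.8, -1.3]
finger_gap: 0.822
grasp_force: 4.0
```

Run:
```python
from station import bot
import cv2
s=bot.get_state();print(s["position"],s["contact_force"],s["wrist_torque"],s["eef_rot"])
f=bot.grab_frame("top");im=f["color"][165:285,280:430,::-1];cv2.imwrite("pics/t2.png",cv2.resize(im,None,fx=5,fy=5,interpolation=cv2.INTER_CUBIC))
```

```text
[ 0.53822125 -0.10804208  0.03081101] [ 1.45155368 -8.76239359 -1.32723772] [-3.24629467 -0.42824401  0.18905598] [-179.94912696    5.93777626  -80.37108879]
```

Call:
send_rows(commands=[[82, -0.2, 0, 0, 0, 0, 0], [82, -0.4, 0, 0, 0, 0, 0], [82, -0.6, 0, 0, 0, 0, 0], [82, -0.8, 0, 0, 0, 0, 0], [82, -0.9, 0, 0, 0, 0, 0], [82, -1, 0, 0, 0, 0, 0], [82, -1, 0, 0, 0, 0, 0], [82, -1, 0, 0, 0, 0, 0]])

```text
t: 8.25
position: [0.5385, -0.1078, 0.0312]
eef_rot: [-179.9, 5.9, -80.4]
contact_force: [3.0, -11.3, -0.1]
finger_gap: 0.82
grasp_force: 5.8
```

Run:
```python
from station import bot
s=bot.get_state();print(s["position"],s["contact_force"],s["wrist_torque"],s["eef_rot"])
```

```text
[ 0.5384774  -0.10783867  0.03118723] [  3.02050675 -11.30520922  -0.10249472] [-4.53594285 -0.73950919  0.15806268] [-179.91476416    5.87962705  -80.35772263]
```

View pics/t2.png

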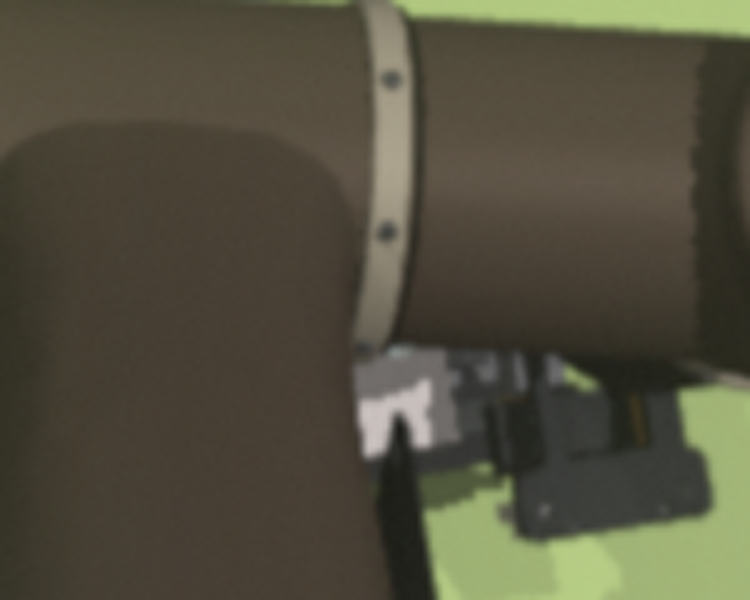

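The arm hides the spacers in this top view. Force has risen with almost no travel, so at least one spacer is on the stop. I'll turn slightly both ways to make sure both are home.

Call:
send_rows(commands=[[82, 0, 0, 0, 0, 0, -0.5], [82, 0, 0, 0, 0, 0, -1], [82, 0, 0, 0, 0, 0, -1.5], [82, 0, 0, 0, 0, 0, -1.5], [82, 0, 0, 0, 0, 0, -1.5], [82, 0, 0, 0, 0, 0, -1.5], [82, 0, 0, 0, 0, 0, -1.5], [82, 0, 0, 0, 0, 0, -1.5]])

```text
t: 9.05
position: [0.5391, -0.1084, 0.0316]
eef_rot: [-179.7, 5.8, -78.9]
contact_force: [2.3, -15.3, 0.4]
finger_gap: 0.818
grasp_force: 7.3
```

Run:
```python
from station import bot
s=bot.get_state();print(s["position"],s["contact_force"],s["wrist_torque"],s["eef_rot"])
```

```text
[ 0.53906986 -0.10839546  0.03158824] [  2.33325474 -15.27653687   0.35111828] [-5.63102979 -0.89500258 -0.69679339] [-179.69463455    5.84387716  -78.93735294]
```

Call:
send_rows(commands=[[82, 0, 0, 0, 0, 0, 1], [82, 0, 0, 0, 0, 0, 2], [82, 0, 0, 0, 0, 0, 3], [82, 0, 0, 0, 0, 0, 3], [82, 0, 0, 0, 0, 0, 3], [82, 0, 0, 0, 0, 0, 3], [82, 0, 0, 0, 0, 0, 3], [82, 0, 0, 0, 0, 0, 3]])

```text
t: 9.85
position: [0.539, -0.1086, 0.0317]
eef_rot: [180.0, 5.8, -81.8]
contact_force: [2.1, -15.8, 1.9]
finger_gap: 0.817
grasp_force: 7.8
```

Run:
```python
from station import bot
s=bot.get_state();print(s["position"],s["contact_force"],s["wrist_torque"],s["eef_rot"])
```

```text
[ 0.53904128 -0.1086116   0.03170134] [  2.13061956 -15.79293455   1.90261946] [-5.95937228 -0.70930171  0.72252376] [179.97821785   5.80280387 -81.7762906 ]
```

Call:
send_rows(commands=[[82, 8, 0, 0, 0, 0, -1.5], [82, 15, 0, -5, 0, 0, -1.5], [60, 15, 0, -55, 0, 0, -1.5], [0, 15, 0, -105, 0, 0, -1.5], [0, 15, 0, -155, 0, 6, -1.5], [0, 0, 0, -190, 0, 6, -1.5], [0, 0, 0, -190, 0, 6, -1.5], [0, 0, 0, -190, 0, 6, -1.5]])

```text
t: 10.65
position: [0.5411, -0.1252, 0.221]
eef_rot: [-179.9, 0.0, -80.4]
contact_force: [-0.3, 0.3, -0.0]
finger_gap: 0.338
grasp_force: 0.0
```

Run:
```python
from h import *
from station import bot
s=bot.get_state();print(s["position"],s["contact_force"],s["wrist_torque"])
print(delta(s,goal(vw(0,.03,.2),VY-90)))
```

```text
[ 0.54112148 -0.12522648  0.22095918] [-0.27922948  0.30469155 -0.04599151] [0.01138021 0.18622048 0.01449389]
(array([-103.8,    0.3,   21. ]), array([-0.1 ,  0.05,  0.1 ]))
```

Call:
send_rows(commands=[[0, -45, 0, 0, 0, 0, 0], [0, -90, 0, 0, 0, 0, 0], [0, -104, 0, 15, 0, 0, 0], [0, -104, 0, 20, 0, 0, 0], [0, -104, 0, 20, 0, 0, 0], [0, -104, 0, 20, 0, 0, 0], [0, -104, 0, 20, 0, 0, 0], [0, -104, 0, 20, 0, 0, 0]])

```text
t: 11.45
position: [0.5237, -0.0241, 0.1998]
eef_rot: [180.0, 0.0, -80.5]
contact_force: [-0.0, -0.5, 0.2]
finger_gap: 0.004
grasp_force: 0.0
```

Run:
```python
from h import *
from station import bot
s=bot.get_state();f=bot.grab_frame("wrist");print(s["position"],s["eef_rot"])
pickle.dump((s,f),open("w2.pkl","wb"))
im=f["color"][60:360,120:520,::-1]
cv2.imwrite("pics/w2.png",cv2.resize(im,None,fx=2,fy=2,interpolation=cv2.INTER_CUBIC))
```

```text
[ 0.52374602 -0.02405514  0.19984095] [ 1.79951993e+02  4.20195202e-04 -8.04652504e+01]
```

View pics/w2.png

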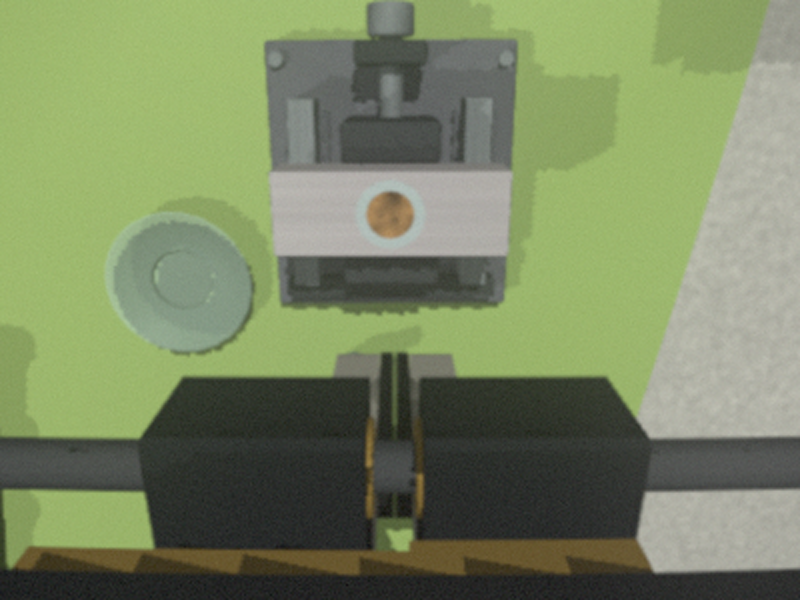

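The wrist view shows both spacer ends level at (302,98) and (478,98), both home. The block's top corners are at (271,172), (511,170), (509,255) and (276,255), and the slice is at (390,214).

Run:
```python
from h import *
from scipy.optimize import least_squares
s,f=pickle.load(open("w2.pkl","rb"))
c=lambda p:np.array(p,float)/2+[120-.25,60-.25]
uv=c([[271,172],[511,170],[509,255],[276,255],[390,214]])
B=np.array([[55,-20],[-55,-20],[-55,20],[55,20],[0,0]])/1000
def X(p):
    a=np.radians(p[3]);x=B@[[np.cos(a),np.sin(a)],[-np.sin(a),np.cos(a)]]
    return np.c_[x+p[:2],p[2]+B[:,0]*p[4]]
r=least_squares(lambda p:(pix(f,X(p),s)-uv).ravel(),[.53,-.05,.085,9.5,0])
print(r.x,r.fun.round(1))
pl=onz(f,c([[265,42],[517,40]]),.015,s);sp=onz(f,c([[302,98],[478,97]]),.039,s)
a=np.radians(VY)
for P in(pl,sp):
    d=(P[:,:2]-VC)*1000;print(np.c_[d@[np.cos(a),np.sin(a)],d@[-np.sin(a),np.cos(a)]].round(1))
VC=r.x[:2];import h;h.VC=VC
for x in(-.034,.034):print(delta(s,goal(vw(x,0,.13),VY-90)))
```

```text
[ 0.52805983 -0.04679958  0.0816446  10.5954685  -0.06672964] [-0.4 -0.   0.3 -0.1 -0.4  0.2  0.4  0.1  0.1 -0.1]
[[ 67.6 -73.5]
 [-66.8 -74.6]]
[[ 45.5 -45.1]
 [-43.9 -45.7]]
(array([23.1, 33.5, 69.9]), array([0.05, 0.  , 0.03]))
(array([ 23.2, -34.5,  69.8]), array([0.05, 0.  , 0.03]))
```

Call:
send_rows(commands=[[0, 25, -34, 30, 0, 0, 0], [0, 25, -34, 60, 0, 0, 0], [0, 25, -34, 80, 0, 0, 0], [0, 25, -34, 90, 0, 0, 0], [0, 25, -34, 92, 0, 0, 0], [0, 25, -34, 94, 0, 0, 0], [0, 25, -34, 96, 0, 0, 0], [0, 25, -34, 98, 0, 0, 0]])

```text
t: 12.3
position: [0.5617, -0.0422, 0.1026]
eef_rot: [-179.9, 0.0, -80.4]
contact_force: [-0.4, 0.1, -0.3]
finger_gap: 0.0
grasp_force: 0.0
```

Call:
send_rows(commands=[[0, 0, 0, 0.5, 0, 0, 0], [0, 0, 0, 1, 0, 0, 0], [0, 0, 0, 1.5, 0, 0, 0], [0, 0, 0, 2, 0, 0, 0], [0, 0, 0, 2.5, 0, 0, 0], [0, 0, 0, 3, 0, 0, 0], [0, 0, 0, 3.5, 0, 0, 0], [0, 0, 0, 4, 0, 0, 0]])

```text
t: 13.1
position: [0.5611, -0.0424, 0.0975]
eef_rot: [179.9, 0.0, -80.4]
contact_force: [-0.1, -0.1, -0.4]
finger_gap: 0.003
grasp_force: 0.0
```

Call:
send_rows(commands=[[0, 0, 0, 0.5, 0, 0, 0], [0, 0, 0, 1, 0, 0, 0], [0, 0, 0, 1.5, 0, 0, 0], [0, 0, 0, 2, 0, 0, 0], [0, 0, 0, 2.5, 0, 0, 0], [0, 0, 0, 3, 0, 0, 0], [0, 0, 0, 3.5, 0, 0, 0], [0, 0, 0, 4, 0, 0, 0]])

```text
t: 13.9
position: [0.5611, -0.0424, 0.0936]
eef_rot: [179.9, 0.0, -80.4]
contact_force: [0.2, 0.3, 0.4]
finger_gap: 0.001
grasp_force: 0.0
```

Call:
send_rows(commands=[[0, 0, 0, 0.5, 0, 0, 0], [0, 0, 0, 1, 0, 0, 0], [0, 0, 0, 1.5, 0, 0, 0], [0, 0, 0, 2, 0, 0, 0], [0, 0, 0, 2.3, 0, 0, 0], [0, 0, 0, 2.6, 0, 0, 0], [0, 0, 0, 2.8, 0, 0, 0], [0, 0, 0, 3, 0, 0, 0]])

```text
t: 14.7
position: [0.5611, -0.0424, 0.0906]
eef_rot: [179.9, 0.0, -80.4]
contact_force: [0.2, -0.1, -0.7]
finger_gap: 0.006
grasp_force: 0.0
```

Call:
send_rows(commands=[[0, 0, 0, 0.5, 0, 0, 0], [0, 0, 0, 1, 0, 0, 0], [0, 0, 0, 1.5, 0, 0, 0], [0, 0, 0, 2, 0, 0, 0], [0, 0, 0, 2.3, 0, 0, 0], [0, 0, 0, 2.6, 0, 0, 0], [0, 0, 0, 2.8, 0, 0, 0], [0, 0, 0, 3, 0, 0, 0]])

```text
t: 15.5
position: [0.5611, -0.0424, 0.0876]
eef_rot: [179.9, 0.0, -80.4]
contact_force: [0.4, 0.2, -0.2]
finger_gap: 0.003
grasp_force: 0.0
```

Call:
send_rows(commands=[[0, 0, 0, 0.5, 0, 0, 0], [0, 0, 0, 1, 0, 0, 0], [0, 0, 0, 1.3, 0, 0, 0], [0, 0, 0, 1.6, 0, 0, 0], [0, 0, 0, 1.9, 0, 0, 0], [0, 0, 0, 2.2, 0, 0, 0], [0, 0, 0, 2.4, 0, 0, 0], [0, 0, 0, 2.6, 0, 0, 0]])

```text
t: 16.3
position: [0.5611, -0.0424, 0.0851]
eef_rot: [179.9, -0.0, -80.4]
contact_force: [-1.0, 0.5, 3.2]
finger_gap: 0.003
grasp_force: 1.3
```

Call:
send_rows(commands=[[0, 0, 0, 0.3, 0, 0, 0], [0, 0, 0, 0.6, 0, 0, 0], [0, 0, 0, 0.9, 0, 0, 0], [0, 0, 0, 1.2, 0, 0, 0], [0, 0, 0, 1.4, 0, 0, 0], [0, 0, 0, 1.6, 0, 0, 0], [0, 0, 0, 1.8, 0, 0, 0], [0, 0, 0, 2, 0, 0, 0]])

```text
t: 17.1
position: [0.5611, -0.0424, 0.083]
eef_rot: [179.9, -0.0, -80.4]
contact_force: [-1.9, -0.8, 4.0]
finger_gap: 0.007
grasp_force: 1.9
```

Call:
send_rows(commands=[[0, 0, 0, 0.3, 0, 0, 0], [0, 0, 0, 0.6, 0, 0, 0], [0, 0, 0, 0.9, 0, 0, 0], [0, 0, 0, 1.1, 0, 0, 0], [0, 0, 0, 1.2, 0, 0, 0], [0, 0, 0, 1.3, 0, 0, 0], [0, 0, 0, 1.4, 0, 0, 0], [0, 0, 0, 1.5, 0, 0, 0]])

```text
t: 17.9
position: [0.5611, -0.0424, 0.0815]
eef_rot: [179.9, -0.0, -80.4]
contact_force: [-1.0, 0.7, 3.6]
finger_gap: 0.006
grasp_force: 2.0
```

Call:
send_rows(commands=[[0, 0, 0, 0.3, 0, 0, 0], [0, 0, 0, 0.6, 0, 0, 0], [0, 0, 0, 0.9, 0, 0, 0], [0, 0, 0, 1.1, 0, 0, 0], [0, 0, 0, 1.2, 0, 0, 0], [0, 0, 0, 1.3, 0, 0, 0], [0, 0, 0, 1.4, 0, 0, 0], [0, 0, 0, 1.5, 0, 0, 0]])

```text
t: 18.7
position: [0.5611, -0.0424, 0.08]
eef_rot: [179.9, -0.0, -80.4]
contact_force: [-0.5, -0.3, 3.5]
finger_gap: 0.006
grasp_force: 2.1
```

Call:
send_rows(commands=[[0, 0, 0, 0.3, 0, 0, 0], [0, 0, 0, 0.6, 0, 0, 0], [0, 0, 0, 0.9, 0, 0, 0], [0, 0, 0, 1.1, 0, 0, 0], [0, 0, 0, 1.2, 0, 0, 0], [0, 0, 0, 1.3, 0, 0, 0], [0, 0, 0, 1.4, 0, 0, 0], [0, 0, 0, 1.5, 0, 0, 0]])

```text
t: 19.5
position: [0.5611, -0.0424, 0.0785]
eef_rot: [179.9, 0.0, -80.4]
contact_force: [-0.8, 0.3, 4.2]
finger_gap: 0.007
grasp_force: 2.2
```

Run:
```python
from station import bot
s=bot.get_state();print(s["position"],s["contact_force"],s["wrist_torque"])
```

```text
[ 0.56110556 -0.0423917   0.07850802] [-0.83818617  0.32361479  4.1916234 ] [0.05243581 0.50515124 0.00866714]
```

Call:
send_rows(commands=[[0, 0, 0, 0.3, 0, 0, 0], [0, 0, 0, 0.6, 0, 0, 0], [0, 0, 0, 0.9, 0, 0, 0], [0, 0, 0, 1.1, 0, 0, 0], [0, 0, 0, 1.2, 0, 0, 0], [0, 0, 0, 1.3, 0, 0, 0], [0, 0, 0, 1.4, 0, 0, 0], [0, 0, 0, 1.5, 0, 0, 0]])

```text
t: 20.3
position: [0.5611, -0.0424, 0.077]
eef_rot: [179.9, 0.0, -80.4]
contact_force: [-1.4, 0.8, 5.5]
finger_gap: 0.003
grasp_force: 2.2
```

Call:
send_rows(commands=[[0, 0, 0, 0.3, 0, 0, 0], [0, 0, 0, 0.6, 0, 0, 0], [0, 0, 0, 0.9, 0, 0, 0], [0, 0, 0, 1.1, 0, 0, 0], [0, 0, 0, 1.2, 0, 0, 0], [0, 0, 0, 1.3, 0, 0, 0], [0, 0, 0, 1.4, 0, 0, 0], [0, 0, 0, 1.5, 0, 0, 0]])

```text
t: 21.1
position: [0.5611, -0.0424, 0.0755]
eef_rot: [179.9, 0.0, -80.4]
contact_force: [-0.4, 0.2, 5.4]
finger_gap: 0.002
grasp_force: 2.3
```

Call:
send_rows(commands=[[0, 0, 0, 0.2, 0, 0, 0], [0, 0, 0, 0.4, 0, 0, 0], [0, 0, 0, 0.6, 0, 0, 0], [0, 0, 0, 0.7, 0, 0, 0], [0, 0, 0, 0.8, 0, 0, 0], [0, 0, 0, 0.9, 0, 0, 0], [0, 0, 0, 1, 0, 0, 0], [0, 0, 0, 1, 0, 0, 0]])

```text
t: 21.9
position: [0.5611, -0.0424, 0.0745]
eef_rot: [179.9, 0.0, -80.4]
contact_force: [-0.4, 0.8, 4.6]
finger_gap: 0.005
grasp_force: 2.2
```

Run:
```python
from station import bot
s=bot.get_state();print(s["position"],s["contact_force"],s["wrist_torque"])
```

```text
[ 0.56107814 -0.04239748  0.07451377] [-0.43898341  0.83415088  4.60570685] [ 0.01940637  0.34249848 -0.01331994]
```

Call:
send_rows(commands=[[0, 0, 0, 0.2, 0, 0, 0], [0, 0, 0, 0.4, 0, 0, 0], [0, 0, 0, 0.6, 0, 0, 0], [0, 0, 0, 0.7, 0, 0, 0], [0, 0, 0, 0.8, 0, 0, 0], [0, 0, 0, 0.9, 0, 0, 0], [0, 0, 0, 1, 0, 0, 0], [0, 0, 0, 1, 0, 0, 0]])

```text
t: 22.7
position: [0.5611, -0.0424, 0.0735]
eef_rot: [179.9, 0.0, -80.4]
contact_force: [0.1, -0.6, 4.0]
finger_gap: 0.007
grasp_force: 2.3
```

Call:
send_rows(commands=[[0, 0, 0, 0.2, 0, 0, 0], [0, 0, 0, 0.4, 0, 0, 0], [0, 0, 0, 0.6, 0, 0, 0], [0, 0, 0, 0.7, 0, 0, 0], [0, 0, 0, 0.8, 0, 0, 0], [0, 0, 0, 0.9, 0, 0, 0], [0, 0, 0, 1, 0, 0, 0], [0, 0, 0, 1, 0, 0, 0]])

```text
t: 23.5
position: [0.5611, -0.0424, 0.0729]
eef_rot: [179.9, -0.0, -80.4]
contact_force: [-1.5, 0.3, 8.9]
finger_gap: 0.004
grasp_force: 4.4
```

Call:
send_rows(commands=[[0, 0, 0, 0.1, 0, 0, 0], [0, 0, 0, 0.2, 0, 0, 0], [0, 0, 0, 0.3, 0, 0, 0], [0, 0, 0, 0.4, 0, 0, 0], [0, 0, 0, 0.5, 0, 0, 0], [0, 0, 0, 0.6, 0, 0, 0], [0, 0, 0, 0.6, 0, 0, 0], [0, 0, 0, 0.6, 0, 0, 0]])

```text
t: 24.3
position: [0.5611, -0.0424, 0.0728]
eef_rot: [180.0, -0.0, -80.4]
contact_force: [-3.8, 1.7, 12.2]
finger_gap: 0.006
grasp_force: 6.3
```

Call:
send_rows(commands=[[0, 0, 0, 0.1, 0, 0, 0], [0, 0, 0, 0.2, 0, 0, 0], [0, 0, 0, 0.3, 0, 0, 0], [0, 0, 0, 0.4, 0, 0, 0], [0, 0, 0, 0.5, 0, 0, 0], [0, 0, 0, 0.5, 0, 0, 0], [0, 0, 0, 0.5, 0, 0, 0], [0, 0, 0, 0.5, 0, 0, 0]])

```text
t: 25.1
position: [0.5611, -0.0424, 0.0726]
eef_rot: [180.0, -0.0, -80.4]
contact_force: [-4.1, 1.3, 14.9]
finger_gap: 0.003
grasp_force: 7.9
```

Call:
send_rows(commands=[[0, 0, 0, -10, 0, 0, 0], [0, 0, 0, -18, 0, 0, 0], [0, 0, 30, -18, 0, 0, 0], [0, 0, 60, -18, 0, 0, 0], [0, 0, 68, -16, 0, 0, 0], [0, 0, 68, -13, 0, 0, 0], [0, 0, 68, -11, 0, 0, 0], [0, 0, 68, -10, 0, 0, 0]])

```text
t: 25.9
position: [0.495, -0.0535, 0.0812]
eef_rot: [179.9, -0.0, -80.4]
contact_force: [-0.2, 0.1, -1.0]
finger_gap: 0.005
grasp_force: 0.0
```

Call:
send_rows(commands=[[0, 0, 0, 0.4, 0, 0, 0], [0, 0, 0, 0.8, 0, 0, 0], [0, 0, 0, 1.2, 0, 0, 0], [0, 0, 0, 1.5, 0, 0, 0], [0, 0, 0, 1.8, 0, 0, 0], [0, 0, 0, 2, 0, 0, 0], [0, 0, 0, 2, 0, 0, 0], [0, 0, 0, 2, 0, 0, 0]])

```text
t: 26.7
position: [0.494, -0.0537, 0.0795]
eef_rot: [179.9, 0.0, -80.4]
contact_force: [-0.1, -0.5, -0.3]
finger_gap: 0.002
grasp_force: 0.0
```

Call:
send_rows(commands=[[0, 0, 0, 0.4, 0, 0, 0], [0, 0, 0, 0.8, 0, 0, 0], [0, 0, 0, 1.2, 0, 0, 0], [0, 0, 0, 1.5, 0, 0, 0], [0, 0, 0, 1.8, 0, 0, 0], [0, 0, 0, 2, 0, 0, 0], [0, 0, 0, 2, 0, 0, 0], [0, 0, 0, 2, 0, 0, 0]])

```text
t: 27.5
position: [0.494, -0.0537, 0.0775]
eef_rot: [179.9, -0.0, -80.4]
contact_force: [0.2, -0.2, 0.1]
finger_gap: 0.004
grasp_force: 0.0
```

Call:
send_rows(commands=[[0, 0, 0, 0.4, 0, 0, 0], [0, 0, 0, 0.8, 0, 0, 0], [0, 0, 0, 1.2, 0, 0, 0], [0, 0, 0, 1.5, 0, 0, 0], [0, 0, 0, 1.8, 0, 0, 0], [0, 0, 0, 2, 0, 0, 0], [0, 0, 0, 2, 0, 0, 0], [0, 0, 0, 2, 0, 0, 0]])

```text
t: 28.3
position: [0.494, -0.0538, 0.0755]
eef_rot: [179.9, 0.0, -80.4]
contact_force: [0.7, -0.7, -0.3]
finger_gap: 0.008
grasp_force: 0.0
```

Call:
send_rows(commands=[[0, 0, 0, 0.3, 0, 0, 0], [0, 0, 0, 0.6, 0, 0, 0], [0, 0, 0, 0.9, 0, 0, 0], [0, 0, 0, 1.2, 0, 0, 0], [0, 0, 0, 1.4, 0, 0, 0], [0, 0, 0, 1.5, 0, 0, 0], [0, 0, 0, 1.5, 0, 0, 0], [0, 0, 0, 1.5, 0, 0, 0]])

```text
t: 29.1
position: [0.494, -0.0537, 0.074]
eef_rot: [179.9, -0.0, -80.4]
contact_force: [-0.4, -0.4, 0.2]
finger_gap: 0.009
grasp_force: 0.3
```

Call:
send_rows(commands=[[0, 0, 0, 0.2, 0, 0, 0], [0, 0, 0, 0.4, 0, 0, 0], [0, 0, 0, 0.6, 0, 0, 0], [0, 0, 0, 0.8, 0, 0, 0], [0, 0, 0, 0.9, 0, 0, 0], [0, 0, 0, 1, 0, 0, 0], [0, 0, 0, 1, 0, 0, 0], [0, 0, 0, 1, 0, 0, 0]])

```text
t: 29.9
position: [0.494, -0.0538, 0.0738]
eef_rot: [179.9, -0.0, -80.4]
contact_force: [-4.1, 2.3, 11.2]
finger_gap: 0.008
grasp_force: 5.3
```

Call:
send_rows(commands=[[0, 0, 0, 0.2, 0, 0, 0], [0, 0, 0, 0.4, 0, 0, 0], [0, 0, 0, 0.6, 0, 0, 0], [0, 0, 0, 0.8, 0, 0, 0], [0, 0, 0, 0.9, 0, 0, 0], [0, 0, 0, 1, 0, 0, 0], [0, 0, 0, 1, 0, 0, 0], [0, 0, 0, 1, 0, 0, 0]])

```text
t: 30.7
position: [0.4939, -0.0538, 0.073]
eef_rot: [179.9, -0.0, -80.4]
contact_force: [-4.7, 0.7, 13.9]
finger_gap: 0.001
grasp_force: 6.9
```

Call:
send_rows(commands=[[0, 0, 0, 0.2, 0, 0, 0], [0, 0, 0, 0.4, 0, 0, 0], [0, 0, 0, 0.6, 0, 0, 0], [0, 0, 0, 0.7, 0, 0, 0], [0, 0, 0, 0.7, 0, 0, 0], [0, 0, 0, 0.7, 0, 0, 0], [0, 0, 0, 0.7, 0, 0, 0], [0, 0, 0, 0.7, 0, 0, 0]])

```text
t: 31.5
position: [0.4939, -0.0538, 0.0726]
eef_rot: [179.9, -0.0, -80.4]
contact_force: [-7.0, 2.5, 18.3]
finger_gap: 0.003
grasp_force: 9.0
```

Run:
```python
from station import bot
s=bot.get_state();print(s["position"],s["contact_force"],s["wrist_torque"])
```

```text
[ 0.49387324 -0.05384113  0.07263628] [-7.01246501  2.48590063 18.30300406] [ 0.74562663  2.85654855 -0.04693681]
```

Call:
send_rows(commands=[[0, 0, 0, 0.1, 0, 0, 0], [0, 0, 0, 0.2, 0, 0, 0], [0, 0, 0, 0.3, 0, 0, 0], [0, 0, 0, 0.4, 0, 0, 0], [0, 0, 0, 0.4, 0, 0, 0], [0, 0, 0, 0.4, 0, 0, 0], [0, 0, 0, 0.4, 0, 0, 0], [0, 0, 0, 0.4, 0, 0, 0]])

```text
t: 32.3
position: [0.4938, -0.0538, 0.0725]
eef_rot: [180.0, -0.0, -80.4]
contact_force: [-8.6, 2.2, 22.1]
finger_gap: 0.0
grasp_force: 10.8
```

Run:
```python
from station import bot
s=bot.get_state();print(s["position"],s["contact_force"],s["wrist_torque"])
```

```text
[ 0.49384065 -0.05384668  0.07252531] [-8.57319984  2.23898516 22.05311229] [ 0.8339278   3.32716182 -0.04435066]
```

Call:
send_rows(commands=[[0, 0, 0, -8, 0, 0, 0], [0, 0, 0, -14, 0, 0, 0], [0, 0, -30, -14, 0, 0, 0], [0, 0, -60, -14, 0, 0, 0], [0, 0, -68, -12, 0, 0, 0], [0, 0, -68, -9, 0, 0, 0], [0, 0, -68, -7, 0, 0, 0], [0, 0, -68, -6, 0, 0, 0]])

```text
t: 33.1
position: [0.5597, -0.0426, 0.0763]
eef_rot: [179.9, 0.0, -80.4]
contact_force: [0.1, 0.5, 0.4]
finger_gap: 0.007
grasp_force: 0.0
```

Call:
send_rows(commands=[[0, 0, 0, 0.5, 0, 0, 0], [0, 0, 0, 1, 0, 0, 0], [0, 0, 0, 1.5, 0, 0, 0], [0, 0, 0, 2, 0, 0, 0], [0, 0, 0, 2.4, 0, 0, 0], [0, 0, 0, 2.8, 0, 0, 0], [0, 0, 0, 3, 0, 0, 0], [0, 0, 0, 3, 0, 0, 0]])

```text
t: 33.9
position: [0.5611, -0.0424, 0.0738]
eef_rot: [179.9, 0.0, -80.4]
contact_force: [-0.2, 0.4, -0.1]
finger_gap: 0.003
grasp_force: 0.0
```

Call:
send_rows(commands=[[0, 0, 0, 0.2, 0, 0, 0], [0, 0, 0, 0.4, 0, 0, 0], [0, 0, 0, 0.6, 0, 0, 0], [0, 0, 0, 0.8, 0, 0, 0], [0, 0, 0, 1, 0, 0, 0], [0, 0, 0, 1, 0, 0, 0], [0, 0, 0, 1, 0, 0, 0], [0, 0, 0, 1, 0, 0, 0]])

```text
t: 34.7
position: [0.5611, -0.0424, 0.0728]
eef_rot: [179.9, 0.0, -80.4]
contact_force: [0.8, 0.3, -0.1]
finger_gap: 0.008
grasp_force: 0.0
```

Call:
send_rows(commands=[[0, 0, 0, 0.2, 0, 0, 0], [0, 0, 0, 0.4, 0, 0, 0], [0, 0, 0, 0.6, 0, 0, 0], [0, 0, 0, 0.8, 0, 0, 0], [0, 0, 0, 1, 0, 0, 0], [0, 0, 0, 1.2, 0, 0, 0], [0, 0, 0, 1.4, 0, 0, 0], [0, 0, 0, 1.4, 0, 0, 0]])

```text
t: 35.5
position: [0.5612, -0.0424, 0.0725]
eef_rot: [180.0, -0.0, -80.4]
contact_force: [-4.7, 1.0, 11.2]
finger_gap: 0.008
grasp_force: 5.4
```

Call:
send_rows(commands=[[0, 0, 0, 0.2, 0, 0, 0], [0, 0, 0, 0.4, 0, 0, 0], [0, 0, 0, 0.6, 0, 0, 0], [0, 0, 0, 0.7, 0, 0, 0], [0, 0, 0, 0.7, 0, 0, 0], [0, 0, 0, 0.7, 0, 0, 0], [0, 0, 0, 0.7, 0, 0, 0], [0, 0, 0, 0.7, 0, 0, 0]])

```text
t: 36.3
position: [0.5612, -0.0424, 0.0724]
eef_rot: [180.0, -0.0, -80.4]
contact_force: [-6.6, 1.0, 16.4]
finger_gap: 0.003
grasp_force: 8.2
```

Call:
send_rows(commands=[[0, 0, 0, 0.2, 0, 0, 0], [0, 0, 0, 0.4, 0, 0, 0], [0, 0, 0, 0.5, 0, 0, 0], [0, 0, 0, 0.6, 0, 0, 0], [0, 0, 0, 0.6, 0, 0, 0], [0, 0, 0, 0.6, 0, 0, 0], [0, 0, 0, 0.6, 0, 0, 0], [0, 0, 0, 0.6, 0, 0, 0]])

```text
t: 37.1
position: [0.5612, -0.0424, 0.0723]
eef_rot: [180.0, -0.0, -80.4]
contact_force: [-8.3, 2.9, 21.4]
finger_gap: 0.008
grasp_force: 10.7
```

Run:
```python
from station import bot
s=bot.get_state();print(s["position"],s["contact_force"],s["wrist_torque"])
```

```text
[ 0.56120608 -0.04243471  0.07232634] [-8.31441324  2.87580066 21.38645172] [8.60188105e-01 3.26483660e+00 1.08237960e-03]
```

Call:
send_rows(commands=[[0, 0, 0, -8, 0, 0, 0], [0, 0, 0, -14, 0, 0, 0], [0, 0, 30, -14, 0, 0, 0], [0, 0, 60, -14, 0, 0, 0], [0, 0, 68, -12, 0, 0, 0], [0, 0, 68, -9, 0, 0, 0], [0, 0, 68, -6, 0, 0, 0], [0, 0, 68, -4, 0, 0, 0]])

```text
t: 37.9
position: [0.495, -0.0535, 0.0738]
eef_rot: [179.9, -0.0, -80.4]
contact_force: [0.7, -0.3, 0.3]
finger_gap: 0.005
grasp_force: 0.0
```

Call:
send_rows(commands=[[0, 0, 0, 0.3, 0, 0, 0], [0, 0, 0, 0.6, 0, 0, 0], [0, 0, 0, 0.9, 0, 0, 0], [0, 0, 0, 1.2, 0, 0, 0], [0, 0, 0, 1.5, 0, 0, 0], [0, 0, 0, 1.8, 0, 0, 0], [0, 0, 0, 2, 0, 0, 0], [0, 0, 0, 2, 0, 0, 0]])

```text
t: 38.7
position: [0.4942, -0.0537, 0.0727]
eef_rot: [180.0, -0.0, -80.4]
contact_force: [-2.1, 0.4, 5.9]
finger_gap: 0.006
grasp_force: 2.8
```

Call:
send_rows(commands=[[0, 0, 0, 0.2, 0, 0, 0], [0, 0, 0, 0.4, 0, 0, 0], [0, 0, 0, 0.6, 0, 0, 0], [0, 0, 0, 0.8, 0, 0, 0], [0, 0, 0, 1, 0, 0, 0], [0, 0, 0, 1.2, 0, 0, 0], [0, 0, 0, 1.4, 0, 0, 0], [0, 0, 0, 1.4, 0, 0, 0]])

```text
t: 39.5
position: [0.4942, -0.0538, 0.0726]
eef_rot: [180.0, -0.0, -80.4]
contact_force: [-6.5, 2.2, 21.4]
finger_gap: 0.004
grasp_force: 10.1
```

Call:
send_rows(commands=[[0, 0, 0, -20, 0, 0, 0], [0, 0, 0, -60, 0, 0, 0], [0, 0, -34, -100, 0, 0, 0], [0, -25, -34, -130, 0, 0, 0], [0, -25, -34, -130, 0, 0, 0], [0, -25, -34, -130, 0, 0, 0], [0, -25, -34, -130, 0, 0, 0], [0, -25, -34, -130, 0, 0, 0]])

```text
t: 40.3
position: [0.5227, -0.0239, 0.1996]
eef_rot: [179.8, -0.0, -80.4]
contact_force: [0.4, 0.0, -0.4]
finger_gap: 0.007
grasp_force: 0.0
```

Run:
```python
from h import *
from station import bot
s=bot.get_state();f=bot.grab_frame("wrist");print(s["position"],s["contact_force"])
im=f["color"][60:360,120:520,::-1]
cv2.imwrite("pics/w3.png",cv2.resize(im,None,fx=2,fy=2,interpolation=cv2.INTER_CUBIC))
```

```text
[ 0.52265916 -0.02387394  0.19961593] [ 0.42307423  0.02158895 -0.39229398]
```

View pics/w3.png

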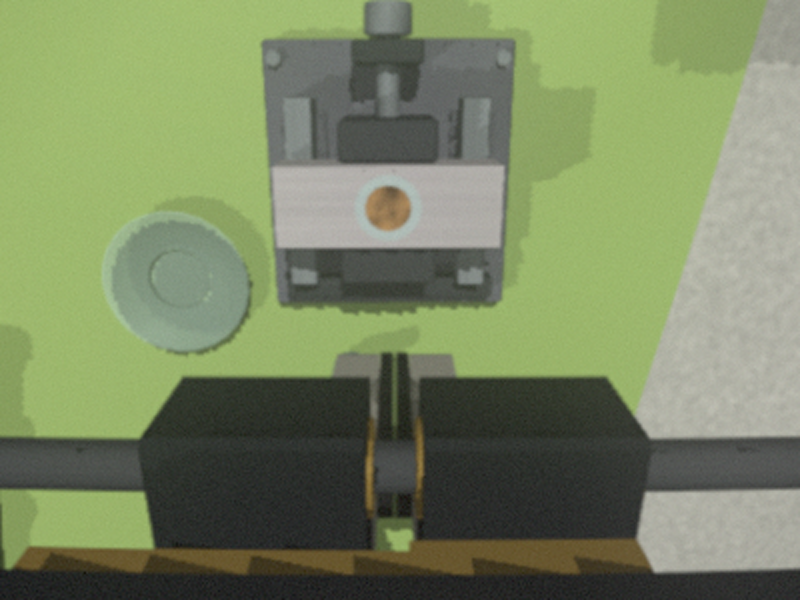

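The carrier sits lower and level. Both spacer ends are even at (298,98) and (477,98), and their far ends at (303,283) and (470,283) meet the ledge. I'm handing in.

```bash
python3 -c "
from station import bot
print(bot.finish_job())"
```

```text
the job is handed in; nothing more can be done
None
```

Job handed in at about 40 s: both spacers were slid home against the stop ledge, then the carrier was pressed at each end to about 21–22 N (highest reading about 22 N) until it stopped moving; I didn't try sliding the spacers afterwards, and no verdict came back.

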